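# Tap-test the middle grinding wheel

## Task

Three grinding wheels sit on sprung stands for a ring test. With the fingertips tap the middle-sized wheel gently on its round cork patch, come off the wheel, then tap it gently on its square cork patch, and withdraw. Leave the wheel sitting flat on its stand without gripping or lifting it, and leave the smaller and larger wheels and everything else on the bench alone.

Things in the scene. Friction and masses are not known exactly. Their poses are not given: they have to be found in the camera images.
- mid_wheel: The middle-sized grey abrasive wheel, 145 mm across, 25 mm thick, 0.9 kg, lying flat and loose on its stand, top face about 94 mm above the table. Origin: centre of its underside; z up along the bore, +x towards its round patch, -x towards its square patch. The bore is 23 mm, a white paper disc 60 mm across surrounds it.
- mid_round: Round cork patch, 28 mm across, 3 mm thick, stuck on the top face of the middle-sized wheel with its centre 50 mm from the wheel's axis. Origin: centre of its underside, so the surface to tap is 3 mm higher; z up.
- mid_square: Square cork patch, 28 mm by 28 mm, 3 mm thick, stuck on the top face of the middle-sized wheel with its centre 50 mm from the wheel's axis, straight across the bore from the round patch. Origin: centre of its underside, so the surface to tap is 3 mm higher; z up.
- mid_stand: Its fixed stand; origin on the table, on the pin axis. Dark steel foot 110 mm across and 10 mm high, slim column 40 mm across, black rubber plate 84 mm across whose top is 70 mm above the table, and a steel pin 18 mm across that passes through the wheel's bore and shows about 9 mm above the wheel. The plate is sprung: under a tap the wheel sinks straight down about 1 mm per newton (14 mm at most) and comes back up when let go.
- small_wheel: The smallest wheel, same grey, 110 mm across, 20 mm thick, on a like stand (its underside 70 mm above the table), with like patches 22 mm wide. Leave alone. Origin: centre of its underside.
- large_wheel: The largest wheel, same grey, 180 mm across, 22 mm thick, on a like stand (its underside 70 mm above the table), with like patches 28 mm wide. Leave alone. Origin: centre of its underside.
- knife: Kitchen knife lying flat, about 290 mm long, 18 mm high; wooden handle to its -x, blade to its +x. Origin: where handle and blade meet, on the table.
- whetstone: Whetstone 60 by 150 by 25 mm lying flat (long side along its y). Origin: centre of underside.
- mincer_plate: Perforated steel mincer disc 68 mm across, 10 mm thick. Origin: centre of underside.
- oil: White oil bottle 52 mm across, 120 mm tall, standing. Origin: centre of underside.
- wrench: Steel wrench lying flat along its x. Origin: under its middle.
- flange: Aluminium wheel flange 64 mm across, 20 mm tall. Origin: centre of underside.
- tin: Open steel tin 76 mm across, 60 mm tall, standing. Origin: centre of underside.

How it is judged:
On the way, in this order (a step that is already met when the one before it is completed fails the run):
1. the fingertips tap the round patch of the middle-sized wheel (contact force between the fingers and mid_round above 0.5 N), for 0.03 s.
2. the fingertips come off the wheel (contact force between the fingers and mid_wheel below 0.05 N), for 0.2 s.
3. the fingertips tap its square patch (contact force between the fingers and mid_square above 0.5 N), for 0.03 s.
At the end, for the whole second after the job is handed in: the middle-sized wheel lies at rest flat on its stand (within 6 mm of the pin axis, tilt under 0.05 rad, underside 63 to 75 mm above the table), the other wheels are within 5 mm and the bench things within 12 mm of where they were (horizontal distance between mid_wheel and mid_stand below 0.006 m and z of mid_wheel in the frame of mid_stand between 0.063 and 0.075 m and angle between mid_wheel's own z axis and vertical below 0.05 rad and linear speed of mid_wheel below 0.02 m/s and angular speed of mid_wheel below 0.1 rad/s and distance of each of small_wheel, large_wheel from where it was at the start of the episode below 0.005 m and distance of each of knife, whetstone, mincer_plate, oil, wrench, flange, tin from where it was at the start of the episode below 0.012 m); the robot touches nothing.
It fails at once if the middle-sized wheel is struck or pressed with more than 20 N (contact force between any of the fingers, the arm and mid_wheel above 20 N).
It fails at once if the middle-sized wheel is lifted from its plate by more than 8 mm or tipped by more than 0.15 rad (z of mid_wheel in the frame of mid_stand above 0.078 m or angle between mid_wheel's own z axis and vertical above 0.15 rad).
It fails at once if the robot touches the smaller or the larger wheel (contact force between any of the fingers, the arm and small_wheel above 0.3 N or contact force between any of the fingers, the arm and large_wheel above 0.3 N).
It fails at once if a thing on the bench is moved by more than 12 mm (distance of any of knife, whetstone, mincer_plate, oil, wrench, flange, tin from where it was at the start of the episode above 0.012 m).
It also fails if it takes over 35 s, if anything falls off the work surface, if the arm or the gripper's body presses on something with over 40 N, if the wrist force passes 120 N, or if a joint passes its speed limit or range.

## Robot

A 7-joint arm with a two-finger parallel gripper is mounted at the origin on the work surface. World frame = base frame: x ahead of the robot, y to its left, z up, the work surface at z = 0. Lengths are in m, angles in rad, forces in N, time in s.
With the tool pointing down it reaches from about 0.35 to 0.9 m from the base axis. Payload 8.1 kg.
Tool frame: the origin (TCP) lies on the centre line of the jaws, within the pads' length; the fingertips stand 22 mm ahead of it and the grasp point (between the pads) lies 3 mm ahead of it; z points along the fingers, y is the direction in which the jaws open and shut (so a half turn about z gives the same grasp; the last joint's range is limited). The gripper opens to 92 mm and grips with 3 to 60 N. Pads are 19 mm wide; open, the fingers measure 130 mm over their backs; the gripper's body (75 mm by 190 mm) begins 47 mm behind the grasp point.
Start: joints at [1.16, 0.434, 0.025, 1.573, -0.012, 1.134, -0.075], TCP at [0.189, -0.596, 0.249] pointing down, gripper open.
Joint ranges: [-2.62, 2.62], [-0.44, 2.09], [-1.27, 1.32], [0.08, 2.57], [-1.32, 4.46], [0.12, 2], [-2.74, 2.74]. Speed limits (rad/s): [2.22, 2.22, 3.01, 3.01, 3.14, 3.14, 3.14].

## Interface

Orientations are given as a rotation vector (axis times angle).
In Python, from cell import arm gives the robot as it stands.
- The arm moves only by the shell command python3 -m pendant 'ROWS' [FORCE]. ROWS is JSON, a list that holds one entry, the list of rows, each a list of 7 numbers: the shift along the tool's x, y, z in units of 0.04 m (1.0 is 0.04 m), then the turn, a rotation vector about the tool's x, y, z in units of 0.08 rad (1.0 is 0.08 rad), then the closure, from 0 (fully open) to 1 (shut). In form: [[[tx, ty, tz, ax, ay, az, fingers], ...]]. A call has 1 to 20 rows; each row shifts and turns the commanded pose from where the row before left it, along the tool's axes as they then stand; what a row does not reach is not made up. A row lasts 1/12 s, in which the tool goes at most 41.7 mm and 7.16 degrees, less where a joint would pass 70% of its speed; a pose out of reach is approached as far as the arm can. A call with a number of a shift or a turn outside -1 to 1 is refused whole. A call with a gripper value outside its range is refused whole. The fingers move at their own pace and stop on an object; FORCE is the grip in N (left out, the last holds). Time passes only in rows, so rows that do not move let the fingers close. It gives the time, the measured TCP pose, the force and the opening at its end, in the units of the state.
- arm.observe(): the state, without advancing time (a new reading comes with each control period).
- arm.get_image(name): name is "scene" or "top" or "wrist"; returns a dict with "img" (384x512x3 uint8, red, green, blue), "z_map" (384x512 float32, m along the optical axis (not along the pixel's ray), 0 where there is no reading), "K" (3x3 intrinsics, pixels), "R" (3x3) and "t" (3): a world point X has camera coordinates R X + t. Camera axes: x right, y down, z forward; pixel columns grow to the right and rows downward; lengths in m; the calibration is good to about 2 mm. A picture is of the moment at which its call begins.
- arm.sign_off(): hands the job in, once; it reports no verdict.
The state is a dict: "clock": time; "joints": joint angles; "dq": joint speeds; "joint_efforts": joint torques, N m; "position": TCP position; "ee_rot": TCP orientation; "force": force on the tool from outside, world axes, zero at the start; "ft_torque": the same for the moment, N m; "width": opening from 0.0 (shut) to 1.0 (fully open).
Only numpy, scipy, OpenCV 4.12 (cv2) and the standard library are available. Lean on these libraries where they do the work, as an engineer would, in place of code of your own. Each camera call takes 0.05 s, during which the arm holds its last target.

## Working session

There is one attempt and no reset: what is moved stays moved. The work goes in short steps, Python scripts to look and compute and a shell command to move; the robot and the scene stay as the last step left them, time stands still between calls to the robot, and variables do not carry over. Pictures are saved under pics/ and viewed, and the job is handed in when it is done.

```bash
mkdir -p pics; cat > h.py <<'E'
import numpy as np,cv2
from cell import arm
def ray(d,uv,z):
    K,R,t=d["K"],np.array(d["R"]),np.array(d["t"])
    r=R.T@np.linalg.inv(K)@np.array([uv[0],uv[1],1.]); c=-R.T@t
    return c+r*(z-c[2])/r[2]
def save(d,n): cv2.imwrite("pics/"+n,d["img"][:,:,::-1])
E
python3 - <<'E'
from h import *
for n in("top","scene"):
    d=arm.get_image(n); save(d,n+"1.png"); print(n,-np.array(d["R"]).T@np.array(d["t"]),d["R"])
s=arm.observe();print(s)
E
```

```text
top [ 0.39525059 -0.016993    1.2464433 ] [[-1.66701624e-03 -9.99974523e-01  6.94079755e-03]
 [-9.88043505e-01  5.77007022e-04 -1.54174249e-01]
 [ 1.54166316e-01 -7.11482092e-03 -9.88019295e-01]]
scene [ 1.3410914  -0.05993019  0.80111794] [[ 0.07478285  0.99707506 -0.01577474]
 [ 0.6784261  -0.06246458 -0.73200834]
 [-0.73085262  0.04403968 -0.68111302]]
{'clock': 0.1, 'joints': array([ 1.16040604,  0.43514099,  0.02499878,  1.57400219, -0.01164349,
        1.13400162, -0.07506222]), 'dq': array([ 8.13325710e-06, -3.14501222e-03,  2.30494526e-05, -1.53656927e-03,
       -3.09939239e-04,  6.40440663e-04,  2.05982109e-03]), 'joint_efforts': array([ 3.33258773e-03, -6.69133544e+01,  9.88259241e-01, -3.15149188e+01,
       -6.05604588e-02,  3.74867558e-02,  2.88276556e-05]), 'position': array([ 0.18916785, -0.59523628,  0.24803287]), 'ee_rot': array([-3.10312601e+00, -4.81246399e-01,  4.91587639e-04]), 'force': array([0.36920165, 0.44546922, 0.38182525]), 'ft_torque': array([ 0.00924599, -0.01448538, -0.00046928]), 'width': 1.0024406882509418}
```

View pics/top1.png

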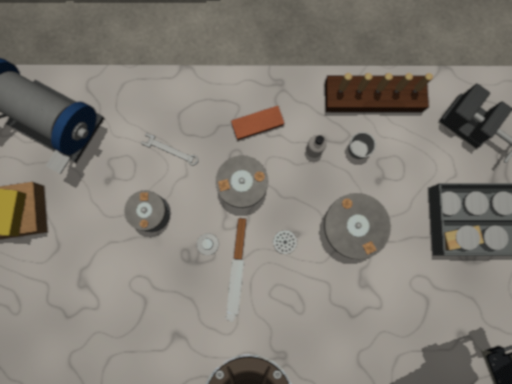

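View pics/scene1.png

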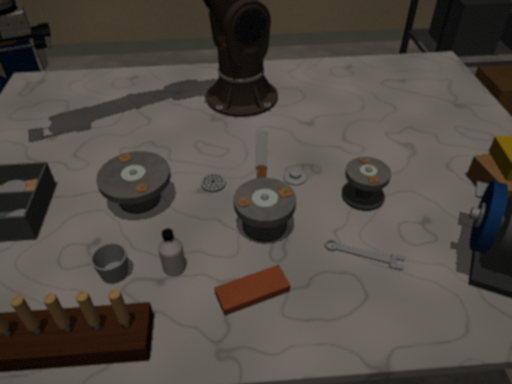

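The top view has the mid wheel at about (241,181), with patches near (260,176) and (223,185). The small wheel is at (145,211) and the large one at (357,227). I'll measure the patches and zoom in to tell round from square.

```bash
python3 - <<'E'
from h import *
out=[]
for n,(cx,cy) in(("top",(241,181)),("scene",(265,200))):
    d=arm.get_image(n); im=d["img"]
    hsv=cv2.cvtColor(im,cv2.COLOR_RGB2HSV)
    m=((hsv[...,0]<22)&(hsv[...,1]>90)&(hsv[...,2]>70)).astype(np.uint8)
    k,l,st,c=cv2.connectedComponentsWithStats(m)
    for i in range(1,k):
        if abs(c[i][0]-cx)<40 and abs(c[i][1]-cy)<30: print(n,st[i],c[i],ray(d,c[i],.097))
    w=((hsv[...,1]<50)&(hsv[...,2]>125)).astype(np.uint8); 
    k,l,st,c=cv2.connectedComponentsWithStats(w)
    for i in range(1,k):
        if abs(c[i][0]-cx)<15 and abs(c[i][1]-cy)<15 and 30<st[i][4]<900: print(n,'paper',st[i],c[i],ray(d,c[i],.095))
    cr=im[cy-36:cy+36,cx-40:cx+40]
    out.append(cv2.resize(cr,None,fx=5,fy=5,interpolation=cv2.INTER_CUBIC))
    # depth check heights
o=np.hstack(out); cv2.imwrite("pics/z1.png",o[:,:,::-1]*1)
E
```

```text
top [255 172   9   9  69] [259. 176.] [ 0.61470332 -0.02797163  0.097     ]
top [219 180  11  11  92] [223.54347826 184.69565217] [0.59060645 0.06878052 0.097     ]
top paper [229 169  25  23 438] [241.39497717 180.28538813] [0.60316648 0.02022442 0.095     ]
scene [257 166   9  12  99] [261.28282828 171.52525253] [0.51470224 0.01890496 0.097     ]
scene [278 187  15  11 113] [284.72566372 191.84955752] [0.59222685 0.06619765 0.097     ]
scene [238 197  12  10  92] [243.52173913 201.75      ] [ 0.61639854 -0.03111586  0.097     ]
```

View pics/z1.png

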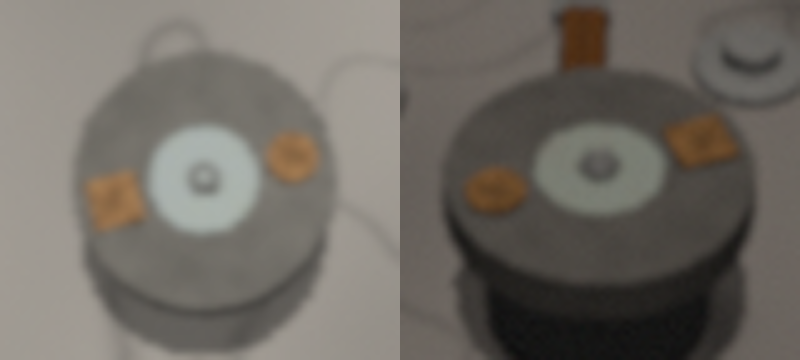

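The round patch is at top (259,176), which is the -y side, and the square patch is at (223,185). The two views agree to within about 3 mm, and the patches are 100 mm apart as they should be. Next I'll work out the moves.

```bash
cat >> h.py <<'E'
from scipy.spatial.transform import Rotation as Ro
P={"round":np.array([.6155,-.0295,.097]),"square":np.array([.5913,.0676,.097])}
def st():
    s=arm.observe(); R=Ro.from_rotvec(s["ee_rot"]).as_matrix(); tip=s["position"]+.022*R[:,2]
    print("t",s["clock"],"tip",tip.round(4),"F",s["force"].round(2),"w",round(s["width"],3),"zax",R[:,2].round(4),"q",s["joints"].round(2))
    for k,p in P.items(): print(k,"units",(R.T@(p-tip)/.04).round(3))
E
python3 -c "
from h import *
st()"
```

```text
t 0.2 tip [ 0.1892 -0.5954  0.2263] F [-1.05 -0.75 -0.05] w 1.002 zax [-3.e-04  9.e-04 -1.e+00] q [ 1.16  0.43  0.02  1.57 -0.01  1.13 -0.08]
round units [ 14.441 -10.252   3.24 ]
square units [ 14.6   -12.749   3.242]
```

```bash
python3 -m pendant '[[[0.4,-0.3,0,0,0,0,1],[0.7,-0.5,0,0,0,0,1],[0.7,-0.5,0,0,0,0,1],[0.7,-0.5,0,0,0,0,1],[0.7,-0.5,0,0,0,0,1],[0.7,-0.5,0,0,0,0,1],[0.7,-0.5,0,0,0,0,1],[0.7,-0.5,0,0,0,0,1],[0.7,-0.5,0,0,0,0,1],[0.4,-0.3,0,0,0,0,1],[0,0,0,0,0,0,1]]]' 20; python3 -c "
from h import *
st()"
```

```text
clock: 1.12
position: [0.3809, -0.3381, 0.2488]
ee_rot: [-3.101, -0.492, -0.003]
force: [0.6, -0.3, -0.5]
width: 0.248
t 1.1167 tip [ 0.3809 -0.338   0.2268] F [ 0.57 -0.31 -0.48] w 0.248 zax [ 0.0014  0.0018 -1.    ] q [ 0.72  0.25 -0.11  1.84  0.03  1.05 -0.67]
round units [ 7.96  -5.513  3.268]
square units [ 8.137 -8.008  3.271]
```

```bash
python3 -m pendant '[[[0.4,-0.3,0,0,0,0,1],[0.8,-0.5,0,0,0,0,1],[0.8,-0.5,0,0,0,0,1],[0.8,-0.6,0,0,0,0,1],[0.8,-0.6,0,0,0,0,1],[0.8,-0.6,0,0,0,0,1],[0.8,-0.6,0,0,0,0,1],[0.8,-0.6,0,0,0,0,1],[0.8,-0.5,0,0,0,0,1],[0.7,-0.4,0,0,0,0,1],[0.4,-0.3,0,0,0,0,1],[0,0,0,0,0,0,1],[0,0,0,0,0,0,1]]]'; python3 - <<'E'
from h import *
st()
d=arm.get_image("wrist");save(d,"w1.png")
d=arm.get_image("scene");cv2.imwrite("pics/s2.png",cv2.resize(d["img"][100:280,180:360,::-1],None,fx=3,fy=3))
E
```

```text
clock: 2.2
position: [0.6123, -0.0368, 0.2481]
ee_rot: [-3.104, -0.484, 0.001]
force: [-0.0, -0.3, 0.6]
width: 0.007
t 2.2 tip [ 0.6123 -0.0368  0.2261] F [-0.01 -0.27  0.6 ] w 0.007 zax [-9.e-04  0.e+00 -1.e+00] q [ 0.14  0.43 -0.25  1.59  0.11  1.14 -1.39]
round units [ 0.134 -0.148  3.228]
square units [ 0.298 -2.644  3.229]
```

View pics/w1.png

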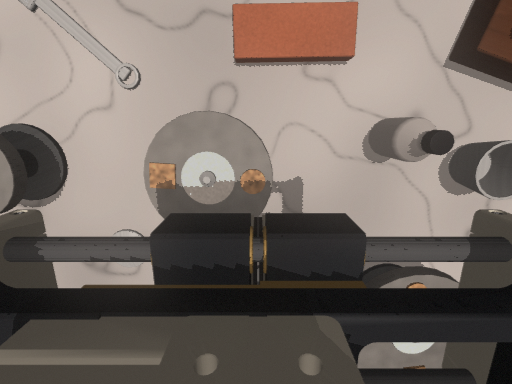

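View pics/s2.png

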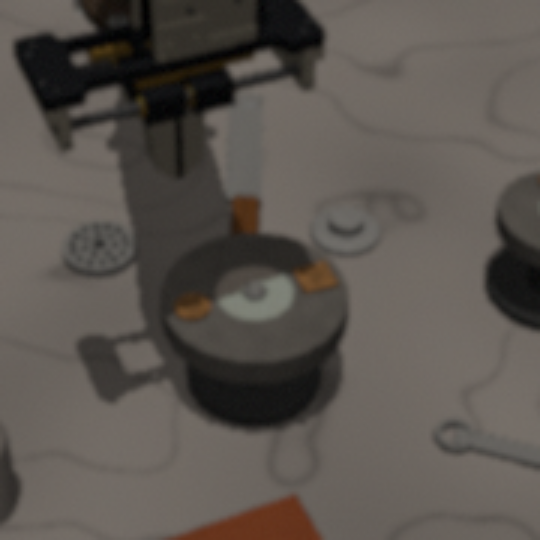

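The wrist view shows the round patch at (252,181) and the square one at (163,175), with the fingers shut. In the scene view the fingertips are above the wheel and slightly short of the round patch. I'll use the wrist view as a third measurement.

```bash
python3 - <<'E'
from h import *
d=arm.get_image("wrist")
hsv=cv2.cvtColor(d["img"],cv2.COLOR_RGB2HSV)
m=((hsv[...,0]<22)&(hsv[...,1]>90)&(hsv[...,2]>40)).astype(np.uint8)
m[:140]=0;m[208:]=0;m[:,:130]=0;m[:,290:]=0
k,l,s,c=cv2.connectedComponentsWithStats(m)
for i in range(1,k):
    if s[i][4]>50: print(s[i],c[i],ray(d,c[i],.097))
print(ray(d,(207,179),.103))
E
```

```text
[147 162  27  26 637] [159.96703297 174.30612245] [0.59212078 0.06751219 0.097     ]
[238 168  25  25 481] [250.41787942 179.76923077] [ 0.6162863  -0.02911681  0.097     ]
[0.60416219 0.01612221 0.103     ]
```

All three views agree within about 2 mm. I'll line up and descend to about 15 mm above the patch.

```bash
python3 -m pendant '[[[0.1,-0.1,0.2,0,0,0,1],[0.05,-0.05,0.5,0,0,0,1],[0,0,0.6,0,0,0,1],[0,0,0.6,0,0,0,1],[0,0,0.5,0,0,0,1],[0,0,0.3,0,0,0,1],[0,0,0.15,0,0,0,1],[0,0,0,0,0,0,1],[0,0,0,0,0,0,1]]]'; python3 - <<'E'
from h import *
st()
d=arm.get_image("scene");cv2.imwrite("pics/s3.png",cv2.resize(d["img"][120:270,190:340,::-1],None,fx=4,fy=4,interpolation=cv2.INTER_CUBIC))
E
```

```text
clock: 3.1
position: [0.6164, -0.03, 0.1353]
ee_rot: [3.104, 0.481, 0.001]
force: [-0.3, -0.6, 1.2]
width: 0.003
t 3.1 tip [ 0.6164 -0.03    0.1133] F [-0.25 -0.64  1.18] w 0.003 zax [ 8.e-04  0.e+00 -1.e+00] q [ 0.12  0.55 -0.23  1.71  0.15  0.91 -1.44]
round units [-0.018 -0.019  0.408]
square units [ 0.139 -2.515  0.408]
```

View pics/s3.png

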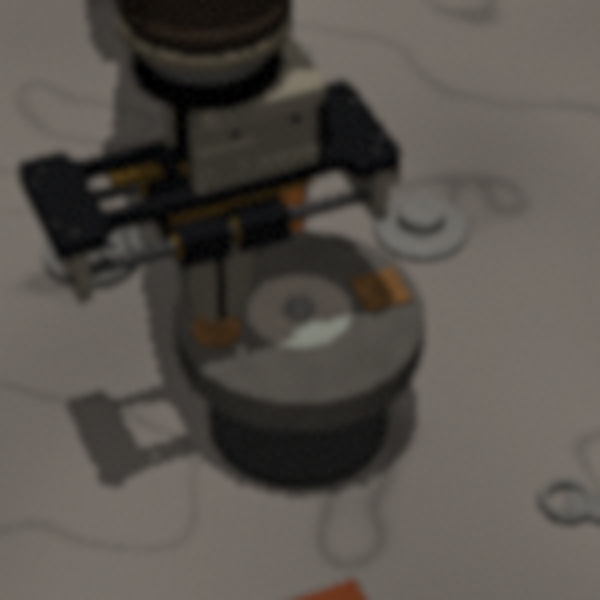

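```bash
python3 -m pendant '[[[0,0,0.15,0,0,0,1],[0,0,0.12,0,0,0,1],[0,0,0.06,0,0,0,1],[0,0,0.05,0,0,0,1],[0,0,0.05,0,0,0,1],[0,0,0.05,0,0,0,1],[0,0,0,0,0,0,1],[0,0,0,0,0,0,1]]]'; python3 - <<'E'
from h import *
st()
E
```

```text
clock: 3.82
position: [0.616, -0.0299, 0.1157]
ee_rot: [3.104, 0.481, -0.0]
force: [-1.9, -0.6, 3.7]
width: 0.009
t 3.8167 tip [ 0.616  -0.0299  0.0937] F [-1.89 -0.56  3.68] w 0.009 zax [-1.e-04 -1.e-04 -1.e+00] q [ 0.12  0.57 -0.23  1.72  0.16  0.87 -1.44]
round units [-0.008 -0.013 -0.083]
square units [ 0.151 -2.509 -0.083]
```

The force is 3.7 N at 3.3 mm of sink, which fits the 1 N/mm spring. I'll press 1.6 mm more to be sure of it, then lift off.

```bash
python3 -m pendant '[[[0,0,0.04,0,0,0,1],[0,0,0,0,0,0,1],[0,0,0,0,0,0,1]]]'; python3 -m pendant '[[[0,0,-0.04,0,0,0,1],[0,0,-0.1,0,0,0,1],[0,0,-0.2,0,0,0,1],[0,0,-0.4,0,0,0,1],[0,0,-0.4,0,0,0,1],[0,0,-0.2,0,0,0,1],[0,0,0,0,0,0,1],[0,0,0,0,0,0,1],[0,0,0,0,0,0,1],[0,0,0,0,0,0,1]]]'; python3 - <<'E'
from h import *
st()
d=arm.get_image("wrist");save(d,"w2.png")
E
```

```text
clock: 4.07
position: [0.616, -0.0299, 0.1142]
ee_rot: [3.104, 0.481, 0.0]
force: [-2.3, -0.6, 5.3]
width: 0.008
clock: 4.9
position: [0.6154, -0.0299, 0.1665]
ee_rot: [-3.104, -0.482, 0.002]
force: [0.2, 0.1, -0.1]
width: 0.003
t 4.9 tip [ 0.6154 -0.0299  0.1445] F [ 0.15  0.09 -0.07] w 0.003 zax [-1.6e-03 -1.0e-04 -1.0e+00] q [ 0.13  0.51 -0.24  1.68  0.14  0.97 -1.43]
round units [ 0.008 -0.008  1.188]
square units [ 0.166 -2.505  1.189]
```

View pics/w2.png

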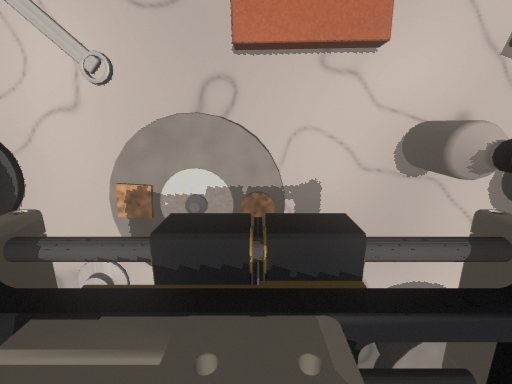

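Round tap done, peaking at 5.3 N, and the force is back to zero. In the picture the wheel still looks flat, with the square patch at (134,201). Now I'll move across to it.

```bash
python3 -m pendant '[[[0,-0.3,0,0,0,0,1],[0.05,-0.6,0,0,0,0,1],[0.07,-0.7,0,0,0,0,1],[0.05,-0.6,0,0,0,0,1],[0,-0.3,0,0,0,0,1],[0,0,0,0,0,0,1],[0,0,0.4,0,0,0,1],[0,0,0.3,0,0,0,1],[0,0,0.1,0,0,0,1],[0,0,0,0,0,0,1],[0,0,0,0,0,0,1]]]'; python3 - <<'E'
from h import *
st()
d=arm.get_image("scene");cv2.imwrite("pics/s4.png",cv2.resize(d["img"][120:270,190:340,::-1],None,fx=4,fy=4,interpolation=cv2.INTER_CUBIC))
d=arm.get_image("wrist");save(d,"w3.png")
E
```

```text
clock: 5.87
position: [0.5922, 0.0667, 0.1352]
ee_rot: [3.104, 0.48, -0.001]
force: [0.1, 0.3, 1.0]
width: 0.007
t 5.8667 tip [0.5921 0.0667 0.1132] F [0.07 0.26 1.03] w 0.007 zax [-8.e-04 -4.e-04 -1.e+00] q [-0.03  0.52 -0.25  1.76  0.16  0.89 -1.61]
round units [-0.169  2.469  0.406]
square units [-0.013 -0.028  0.406]
```

View pics/s4.png

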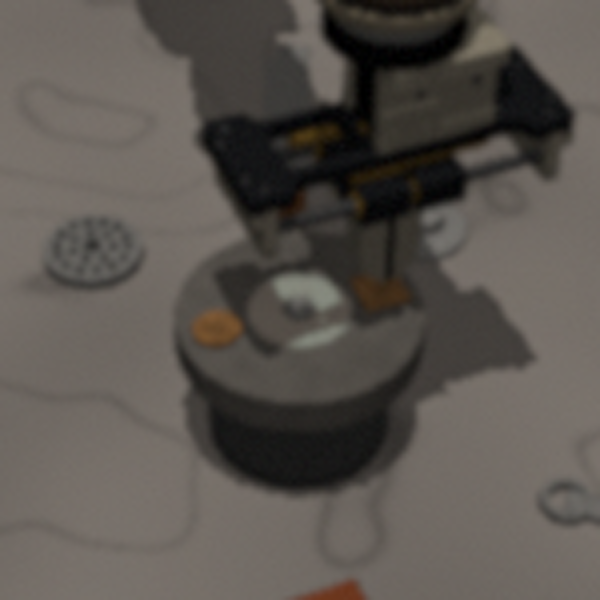

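View pics/w3.png

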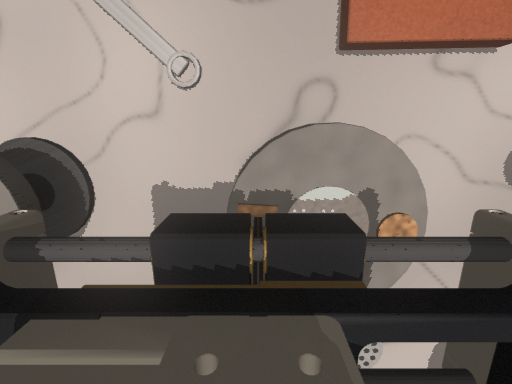

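The fingertips are over the square patch, at (385,285) in the scene crop. The gripper body is well above the small wheel. Tapping now.

```bash
python3 -m pendant '[[[0,0,0.15,0,0,0,1],[0,0,0.12,0,0,0,1],[0,0,0.06,0,0,0,1],[0,0,0.05,0,0,0,1],[0,0,0.05,0,0,0,1],[0,0,0.07,0,0,0,1],[0,0,0.02,0,0,0,1],[0,0,0,0,0,0,1],[0,0,0,0,0,0,1]]]'; python3 - <<'E'
from h import *
st()
E
```

```text
clock: 6.72
position: [0.5921, 0.0676, 0.1149]
ee_rot: [3.104, 0.482, -0.0]
force: [-0.9, -0.2, 4.5]
width: 0.005
t 6.7167 tip [0.5921 0.0676 0.0929] F [-0.92 -0.18  4.46] w 0.005 zax [-2.e-04 -1.e-04 -1.e+00] q [-0.03  0.54 -0.25  1.78  0.17  0.84 -1.62]
round units [-0.177  2.49  -0.102]
square units [-0.018 -0.007 -0.102]
```

The square patch reads 4.5 N. I'll withdraw upward and clear of the wheel.

```bash
python3 -m pendant '[[[0,0,-0.05,0,0,0,1],[0,0,-0.1,0,0,0,1],[0,0,-0.3,0,0,0,1],[0,0,-0.6,0,0,0,1],[0,0,-0.7,0,0,0,1],[0,0,-0.7,0,0,0,1],[0,0,-0.7,0,0,0,1],[-0.3,0,-0.3,0,0,0,1],[-0.7,0,0,0,0,0,1],[-0.7,0,0,0,0,0,1],[-0.7,0,0,0,0,0,1],[-0.7,0,0,0,0,0,1],[-0.3,0,0,0,0,0,1],[0,0,0,0,0,0,1],[0,0,0,0,0,0,1],[0,0,0,0,0,0,1]]]'; python3 - <<'E'
from h import *
st()
d=arm.get_image("scene");save(d,"s5.png")
d=arm.get_image("top");hsv=cv2.cvtColor(d["img"],cv2.COLOR_RGB2HSV)
m=((hsv[...,0]<22)&(hsv[...,1]>90)&(hsv[...,2]>50)).astype(np.uint8)
k,l,s,c=cv2.connectedComponentsWithStats(m)
for i in range(1,k):
    if s[i][4]>40 and 120<c[i][0]<400 and c[i][1]>150 : print(s[i],c[i],ray(d,c[i],.097))
save(d,"top5.png")
E
```

```text
clock: 8.05
position: [0.464, 0.0268, 0.2534]
ee_rot: [-3.104, -0.482, -0.003]
force: [-0.4, 0.4, -0.5]
width: 0.004
t 8.05 tip [0.4641 0.0268 0.2314] F [-0.41  0.37 -0.53] w 0.004 zax [ 1.8e-03  5.0e-04 -1.0e+00] q [ 0.08  0.19 -0.29  1.92  0.06  1.04 -1.5 ]
round units [3.175 2.488 3.365]
square units [ 3.334 -0.008  3.365]
[255 172   9   9  69] [259. 176.] [ 0.61470332 -0.02797163  0.097     ]
[140 193   8   7  55] [143.56363636 196.05454545] [0.55946305 0.28526561 0.097     ]
[342 199  10  10  77] [346.67532468 203.14285714] [ 0.53965599 -0.26582144  0.097     ]
[140 220   8   7  44] [143.63636364 223.09090909] [0.48611169 0.28216838 0.097     ]
[363 242  13  12 104] [368.96153846 247.33653846] [ 0.42062844 -0.32145794  0.097     ]
```

View pics/s5.png

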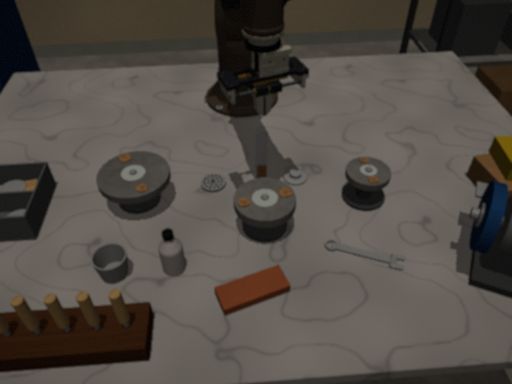

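View pics/top5.png

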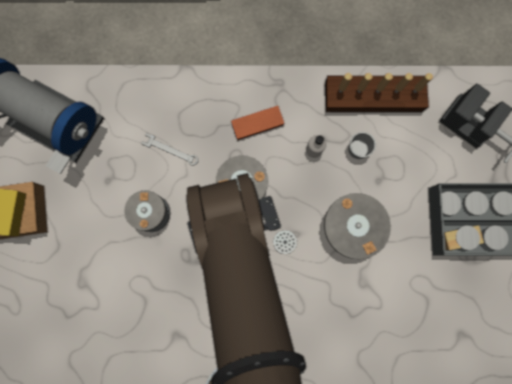

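The wheel sits flat where it was: its round patch is at the identical pixel, top (259,176). The other wheels and the bench things look unmoved, and the arm is clear of everything. Handing in.

```bash
python3 -c "
from h import *
print(arm.sign_off())"
```

```text
the job is handed in; nothing more can be done
None
```

I tapped the middle wheel with shut fingers on the round patch (about 5.3 N peak reading), lifted about 50 mm clear, then tapped the square patch (about 4.5 N). I then withdrew above and away from the wheel and handed in at about 8 s.

**Last checks:**
- **Middle wheel:** it looks flat on its stand in the scene view, and its round patch is at the same pixel in the top view as at the start.
- **Everything else:** the other wheels and the bench things look unmoved.
- **Force:** readings are back at noise level, under 1 N.
- **Not checked:** in the last top view the arm hid the square patch, the knife and the flange. I judged the patch and the flange from the scene view. Only part of the knife showed there, and nothing went near it. No check failed, and the three camera views agreed on the patch positions to within about 3 mm.

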